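Open the lapping-paste case and unscrew the tight red cap

ROBOT

A 7-joint arm with a two-finger parallel gripper is mounted at the origin on a cart in front of the work surface, level with it; the furniture and walls round the work are solid. World frame = base frame: x ahead of the robot, y to its left, z up, the work surface at z = 0. Lengths are in mm, angles in rad, forces in N, time in s.
With the tool pointing down it reaches from about 425 to 825 mm from the base axis. Payload 3.6 kg.
Tool frame: the origin (TCP) lies on the centre line of the jaws, within the pads' length; the fingertips stand 14 mm ahead of it and the grasp point (between the pads) lies 5 mm behind it; z points along the fingers, y is the line along which they close (so a half turn about z gives the same grasp; the last joint's range is limited). The gripper opens to 85 mm and grips with 20 to 120 N. Pads are 22 mm wide; open, the fingers measure 114 mm over their backs; the gripper's body (76 mm by 85 mm) begins 54 mm behind the grasp point. The pads swing forward as they close: fully open they stand 13 mm farther back than shut.
Start: joints at [-1.302, 0.615, -0.013, 1.423, 0.008, 1.103, -0.04], TCP at [188.824, 621.94, 245.297] pointing down, gripper open.
Joint ranges: [-3.12, 3.12], [-0.3, 2.06], [-1.34, 1.32], [0.26, 2.42], [-1.36, 4.5], [0.01, 1.98], [-2.84, 2.84]. Speed limits (rad/s): [2.79, 2.79, 3.14, 3.14, 3.14, 3.14, 3.14].

INTERFACE

Orientations are given as a 3x3 rotation matrix whose columns are the frame's x, y, z axes.
In Python, from workcell import env gives the robot as it stands. The module is installed in compiled form; this text tells all that it offers.
- The arm moves only by the shell command python3 -m inch 'ROWS' [FORCE]. ROWS is JSON, a list of rows, each a list of 3 entries, a list of its own where there are three numbers: the shift along the world's x, y, z in cm, then the turn about the world's z in degrees, then the finger opening in cm, from 0 to 8.54. A call has 1 to 10 rows; each row is the pose to reach, as a shift and turn from the pose commanded when the call began; what a row does not reach only later rows make up. A row lasts 1/12 s, in which the tool goes at most 41.7 mm and 7.16 degrees, less where a joint would pass 70% of its speed; a pose out of reach is approached as far as the arm can. A call with a gripper value outside its range is refused whole. The fingers move at their own pace and stop on an object; FORCE is the grip in N (left out, the last holds). Time passes only in rows, so rows that repeat a pose let the fingers close. It gives the time, the measured TCP pose, the force, the opening and the grip force at its end, in the units of the state.
- env.get_state(): the state, without advancing time (a new reading comes with each control period).
- env.get_image(name): name is "scene" or "top" or "wrist"; returns a dict with "color" (400x640x3 uint8, red, green, blue), "depth" (400x640 float32, mm along the optical axis (not along the pixel's ray), 0 where there is no reading), "fx", "fy", "cx", "cy" (pixels), "position" and "orientation" of the camera in the world; the wrist camera has in their place "tool_from_camera" (4x4, takes a point from camera to tool coordinates, whose origin is the TCP and whose axes are the flange's). Camera axes: x right, y down, z forward; pixel columns grow to the right and rows downward; lengths in mm; the calibration is good to about 2 mm. A picture is of the moment at which its call begins: read the wrist's pose just before it.
- env.finish_job(): hands the job in; it is judged then, once.
The state is a dict: "t": time; "qpos": joint angles; "dq": joint speeds; "joint_torque": joint torques, N m; "tool_pos": TCP position; "tcp_rot": TCP orientation; "contact_force": force on the tool from outside, world axes, zero at the start; "torque": the same for the moment, N m; "grip_width": opening from 0.0 (shut) to 1.0 (fully open); "grip_force": force on a finger pad.
Only numpy, scipy, OpenCV 4.12 (cv2) and the standard library are available. Lean on these libraries where they do the work, as an engineer would, in place of code of your own. Each camera call takes 0.05 s, during which the arm holds its last target. There are 200 camera calls.

TASK

Get the coarse lapping paste ready: swing the wooden case's lid up and back by its bow handle until it rests on its stop and leave it there, then unscrew the tight red cap (counter-clockwise from above) while the jar stays down in its square well, which keeps it from turning. Stop turning when the threads let go, raise the cap straight up until it is just clear of the jar's mouth, and finish still holding it there, level and over the open mouth, so that anything clinging to it drops back in. Leave the blue-capped jar and the things round the case alone.

Things in the scene. Friction and masses are not known exactly. Their poses are not given: they have to be found in the camera images.
- lid (a joint): opening angle of the case's lid: 0 shut, 1.95 resting back on its two steel stop brackets. The 0.45 kg lid falls shut if let go before about 1.3 rad; from about 1.4 rad it falls back onto the stop by itself, slowed by its damped hinge
- case: fitted wooden case that does not move, 150 mm (its x) x 250 mm (its y), 75 mm high, 127 mm with the lid shut; origin at the centre of its underside on the table, x axis from the handle side to the hinge side, away from the robot, z up. Two square wells at +57.5 and -57.5 mm along its y, floor 11 mm and well tops 52 mm above the table; a jar in each, either way round
- lid_hinge (a point): point on the hinge axis, at the middle of the case's far top edge, 75.5 mm above the table and 75 mm from the case's origin along its x; the hinge axis runs along the case's y
- lid_handle (a point): middle of the bow handle's round steel bar, 10 mm thick, 80 mm long, parallel to the case's y, 38 mm out from the lid's front (a 33 mm gap for one finger) and 188 mm from the hinge along the lid; 99.5 mm above the table when shut; its axes turn with the lid. A pinch from above, fingers closing along the case's x, can follow it all the way, the bar turning between the pads
- jar: white square plastic jar, 62 mm wide and 92 mm high without its cap, about 0.5 kg, loose in its well with about 1 mm of play on each side; origin at the centre of its underside, z up
- jar_mouth (a point): centre of the jar's round mouth (the rim's top, 40 mm across), 92 mm above the jar's origin
- cap: red ribbed screw cap, 58 mm across the ribs and 24 mm high, 60 g; origin at the centre of its underside, z up; a white tick on its top points along its x. Screwed down, its underside is 18 mm below the mouth's rim. Three-start lug thread: yaw relative to the jar is 0 to 0.16 rad at the start, threads have let go at 1.05 rad, and from 1.55 rad the lugs meet the next thread stops
- cap_grip (a point): point on the cap's axis, 14 mm above its underside and 10 mm below its top: the height to grip. A sprung sealing liner under the cap's top presses on the rim with some 18 N, so turning takes 0.3 to 0.5 N m. Keep its height while turning: it need not rise until the threads have let go, then it comes straight up; pulled up sooner, it lifts the jar
- blue_jar: the other jar, with a blue cap, in the other well; same size, closed, 98 mm high; origin at the centre of its underside; to be left alone
- pipe_elbow: brass pipe elbow, 59 x 59 x 35 mm, to the left of the case and nearer the robot; leave alone
- enamel_mug: white enamel mug, 91 mm high, to the left of the case; leave alone
- tape_measure: yellow tape measure standing on its edge, 33 x 88 x 64 mm, further to the left; leave alone

How it is judged:
By the outcome, as a careful person would: the job done as asked, in the order asked, and still so for the second after the job is handed in, while the arm keeps its last pose, push and grip.
It also fails if it takes over 54 s, if anything falls off the work surface, if the arm or the gripper's body presses on something with over 40 N, if the wrist force passes 120 N, or if a joint passes its speed limit or range.

## Working session

There is one attempt and no reset: what is moved stays moved. The work goes in short steps, Python scripts to look and compute and a shell command to move; the robot and the scene stay as the last step left them, time stands still between calls to the robot, and variables do not carry over. Pictures are saved under pics/ and viewed, at most 10 in all, crops included, and the job is handed in when it is done.

```bash
mkdir -p pics
cat > h.py <<'E'
import numpy as np, cv2
from workcell import env
def grab(n):
    s=env.get_state(); im=env.get_image(n)
    if n=="wrist":
        T=np.eye(4);T[:3,:3]=np.array(s["tcp_rot"]);T[:3,3]=s["tool_pos"]
        T=T@np.array(im["tool_from_camera"])
    else:
        T=np.eye(4);T[:3,:3]=np.array(im["orientation"]);T[:3,3]=im["position"]
    im["T"]=T; return im
def cloud(im):
    d=im["depth"]; v,u=np.mgrid[:d.shape[0],:d.shape[1]]
    P=np.stack([(u-im["cx"])/im["fx"]*d,(v-im["cy"])/im["fy"]*d,d],-1)
    W=P@im["T"][:3,:3].T+im["T"][:3,3]; W[d==0]=np.nan; return W
def save(im,n): cv2.imwrite("pics/"+n,im["color"][:,:,::-1])
E
python3 - <<'E'
from h import *
import pickle
for n in ("scene","top"):
    im=grab(n); save(im,n+"0.png"); pickle.dump(im,open(n+"0.pkl","wb")); print(n,im["T"].round(2).tolist(),im["fx"])
s=env.get_state(); print(s["t"],s["tool_pos"],np.round(s["tcp_rot"],3).tolist(),s["contact_force"],s["grip_width"])
E
```

```text
scene [[-0.99, -0.11, 0.05, 459.78], [-0.12, 0.86, -0.49, 471.63], [0.01, -0.49, -0.87, 923.83], [0.0, 0.0, 0.0, 1.0]] 455.7067694715387
top [[-0.03, -0.99, 0.16, 319.37], [-1.0, 0.02, -0.01, -4.62], [0.01, -0.16, -0.99, 1196.17], [0.0, 0.0, 0.0, 1.0]] 454.1292250118044
0.1 [188.66626041 621.31538611 244.22527253] [[-0.957, 0.291, -0.001], [0.291, 0.957, -0.002], [-0.0, -0.002, -1.0]] [-0.82406067  0.26311493 -0.23861648] 0.9966423141296344
```

View pics/top0.png

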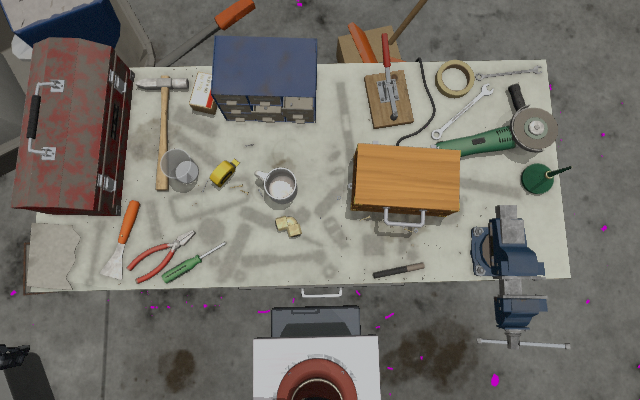

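View pics/scene0.png

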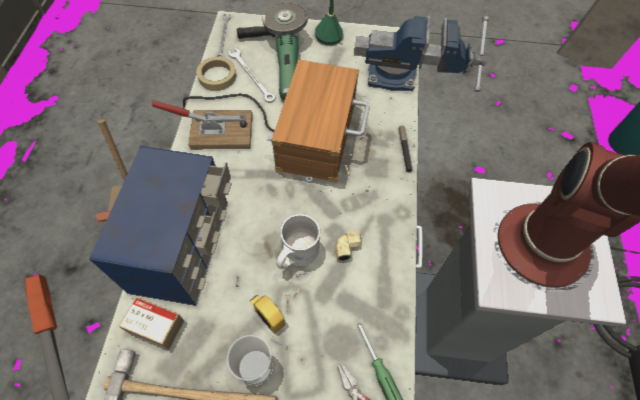

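The top view shows the case at (405,180) with its handle bar at (405,215), on the robot side. The scene view shows the lid at (317,105) and the handle at (358,118). The elbow, mug and tape are well to the left.

```bash
cat > m.py <<'E'
from h import *
import pickle
for n in ("top","scene"):
    im=pickle.load(open(n+"0.pkl","rb")); W=cloud(im); x,y,z=W[...,0],W[...,1],W[...,2]
    R=(x>350)&(x<750)&(y<-60)&(y>-420)
    lid=(R&(z>118)&(z<136)).astype(np.uint8)
    k,l,st,_=cv2.connectedComponentsWithStats(lid); i=1+st[1:,4].argmax(); m=l==i
    P=W[m]; r=cv2.minAreaRect(P[:,:2].astype(np.float32)); print(n,"lid z",np.median(P[:,2]),r, cv2.boxPoints(r).round(1).tolist())
    cy_,cx_=r[0][1],r[0][0]
    c=im["color"].astype(int); grey=(c.max(-1)-c.min(-1)<35)
    H=R&grey&(z>80)&(z<115)&(np.hypot(x-cx_,y-cy_)<170)&(x<cx_-60)
    Q=W[H]; print("handle",len(Q), np.median(Q,0) if len(Q) else 0)
    if len(Q): print(cv2.minAreaRect(Q[:,:2].astype(np.float32)), np.percentile(Q[:,2],[5,50,95]))
E
python3 m.py
```

```text
top lid z 126.77315449427772 ((534.4671630859375, -231.6414337158203), (252.7245330810547, 151.77403259277344), 84.44547271728516) [[446.70001220703125, -350.1000061035156], [597.7999877929688, -364.79998779296875], [622.2000122070312, -113.19999694824219], [471.20001220703125, -98.5]]
handle 290 [ 427.28071512 -220.71060769  102.76474237]
((439.734130859375, -213.2318878173828), (177.30836486816406, 43.58697509765625), 84.6009750366211) [ 98.43452474 102.76474237 107.22253481]
scene lid z 126.31883106470661 ((534.7809448242188, -232.76593017578125), (257.67547607421875, 151.83351135253906), 84.60840606689453) [[447.1000061035156, -353.8999938964844], [598.2999877929688, -368.20001220703125], [622.5, -111.5999984741211], [471.29998779296875, -97.4000015258789]]
handle 327 [ 434.40477839 -217.81961722  101.8986757 ]
((438.8072204589844, -224.3290252685547), (237.93325805664062, 43.24209213256836), 84.66088104248047) [ 90.44588323 101.8986757  106.57508517]
```

```bash
python3 -m inch '[[[21.1,-32.2,2],-58,8.5],[[21.1,-32.2,2],-58,8.5],[[21.1,-32.2,2],-58,8.5],[[21.1,-32.2,2],-58,8.5],[[21.1,-32.2,2],-58,8.5],[[21.1,-32.2,2],-58,8.5],[[21.1,-32.2,2],-58,8.5],[[21.1,-32.2,2],-58,8.5],[[21.1,-32.2,2],-58,8.5],[[21.1,-32.2,2],-58,8.5]]'
```

```text
t: 0.93
tool_pos: [404.1, 292.2, 265.9]
tcp_rot: [[-0.249, 0.968, 0.003], [0.968, 0.249, -0.004], [-0.005, 0.002, -1.0]]
contact_force: [-0.9, -0.3, 0.7]
grip_width: 0.993
grip_force: 0.0
```

```bash
python3 -m inch '[[[4,-25,0],-20.5,6],[[4,-25,0],-20.5,4],[[4,-25,0],-20.5,4],[[4,-25,0],-20.5,4],[[4,-25,0],-20.5,4],[[4,-25,0],-20.5,4]]'
python3 -m inch '[[[-2,-27,-2],0,3.6],[[-2,-27,-2],0,3.6],[[-2,-27,-2],0,3.6],[[-2,-27,-2],0,3.6],[[-2,-27,-2],0,3.6],[[-2,-27,-2],0,3.6],[[-2,-27,-2],0,3.6],[[-2,-27,-2],0,3.6],[[-2,-27,-2],0,3.6]]'
python3 - <<'E'
from h import *
im=grab("wrist"); save(im,"w1.png"); W=cloud(im); s=env.get_state()
print(s["tool_pos"],np.round(s["qpos"],2),s["grip_width"])
x,y,z=W[...,0],W[...,1],W[...,2]
c=im["color"].astype(int); g=(c.max(-1)-c.min(-1)<40)
R=np.array([[.9954,.0965],[-.0965,.9954]]); L=(W[...,:2]-[534.6,-232])@R.T
H=(L[...,0]<-85)&(L[...,0]>-140)&(abs(L[...,1])<45)&(z>80)&(z<125)
print("handle top", H.sum(), np.percentile(z[H],[50,90]) if H.any() else 0)
if H.any():
    Q=W[H&(L[...,0]<-100)]; print(np.median(Q,0)); print(cv2.minAreaRect(Q[:,:2].astype(np.float32)))
E
```

```text
t: 1.43
tool_pos: [439.0, 51.4, 265.2]
tcp_rot: [[0.093, 0.996, -0.0], [0.996, -0.093, 0.0], [0.0, -0.0, -1.0]]
contact_force: [1.2, -0.4, -0.1]
grip_width: 0.472
grip_force: 0.0
t: 2.18
tool_pos: [418.7, -217.8, 244.9]
tcp_rot: [[0.097, 0.995, -0.001], [0.995, -0.097, 0.0], [0.0, -0.001, -1.0]]
contact_force: [0.6, 0.7, 0.4]
grip_width: 0.421
grip_force: 0.0
[ 419.1852707  -216.12516649  244.84795388] [ 0.05  0.38  0.53  1.93 -0.24  0.9   0.6 ] 0.4187181704222488
handle top 1352 [105.46641009 106.69482915]
[ 422.94170407 -236.50936438  105.47744939]
((422.89776611328125, -234.8477020263672), (22.10521125793457, 73.88509368896484), 6.122404098510742)
```

View pics/w1.png

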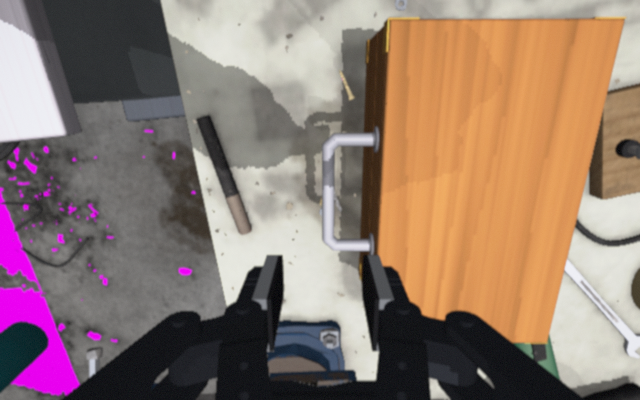

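The wrist view shows the bar running vertically at column ~329, rows 140–245, with the lid's front edge at column ~372.

Run:
```python
from h import *
im=grab("wrist"); W=cloud(im); x,y,z=W[...,0],W[...,1],W[...,2]
R=np.array([[.9954,.0965],[-.0965,.9954]]); L=(W[...,:2]-[534.6,-232])@R.T
H=(L[...,0]<-106)&(L[...,0]>-135)&(abs(L[...,1])<70)&(z>90)&(z<125)
Q=W[H];print(len(Q),cv2.minAreaRect(Q[:,:2].astype(np.float32)),np.median(Q,0),np.percentile(L[H],[2,50,98],axis=0),np.percentile(z[H],[10,50,90]))
```

```text
1001 ((419.29144287109375, -225.1351318359375), (16.18909454345703, 91.4264144897461), 5.5606160163879395) [ 422.30804553 -234.69626928  105.52974023] [[-120.201621    -24.94407463]
 [-111.48755066    8.22954632]
 [-106.20067366   56.06038265]] [103.52084431 105.52974023 106.6622641 ]
```

```bash
python3 -m inch '[[[0.2,-0.1,-4],0,3.4],[[0.2,-0.1,-8],0,3.4],[[0.2,-0.1,-11],0,3.4],[[0.2,-0.1,-13],0,3.4],[[0.2,-0.1,-14.2],0,3.4],[[0.2,-0.1,-15],0,3.4],[[0.2,-0.1,-15],0,3.4]]'
python3 -m inch '[[[0,0,0],0,0.5],[[0,0,0],0,0.5],[[0,0,0],0,0.5],[[0,0,0],0,0.5],[[0,0,0],0,0.5],[[0,0,0],0,0.5]]' 40
python3 - <<'E'
from h import *
im=grab("wrist"); save(im,"w2.png")
a=np.radians(-5.53);ux=np.array([np.cos(a),np.sin(a)])
r=np.hypot(188,24);p0=np.arctan2(24,188)
for t in range(8,113,8):
    p=p0+np.radians(t); d=r*(np.cos(p0)-np.cos(p)); print(t,(ux*d/10).round(2),round(r*(np.sin(p)-np.sin(p0))/10,2))
E
```

```text
t: 2.87
tool_pos: [421.3, -214.8, 97.2]
tcp_rot: [[0.09, 0.996, 0.0], [0.996, -0.09, 0.005], [0.005, -0.0, -1.0]]
contact_force: [-6.6, 4.7, 19.6]
grip_width: 0.399
grip_force: 10.0
t: 3.37
tool_pos: [423.1, -216.3, 96.3]
tcp_rot: [[0.091, 0.996, 0.003], [0.996, -0.091, 0.001], [0.001, 0.002, -1.0]]
contact_force: [0.5, 1.6, 7.2]
grip_width: 0.102
grip_force: 39.1
8 [ 0.51 -0.05] 2.59
16 [ 1.38 -0.13] 5.09
24 [ 2.59 -0.25] 7.44
32 [ 4.11 -0.4 ] 9.6
40 [ 5.91 -0.57] 11.52
48 [ 7.97 -0.77] 13.18
56 [10.23 -0.99] 14.53
64 [12.66 -1.23] 15.55
72 [15.2  -1.47] 16.22
80 [17.82 -1.72] 16.53
88 [20.45 -1.98] 16.47
96 [23.04 -2.23] 16.05
104 [25.56 -2.47] 15.26
112 [27.94 -2.7 ] 14.13
```

View pics/w2.png

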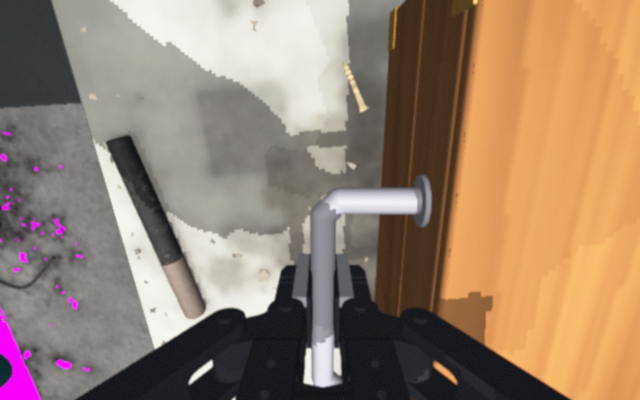

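```bash
python3 -m inch '[[[0.2,0,1.3],0,0.5],[[0.5,-0.05,2.6],0,0.5],[[0.9,-0.1,3.85],0,0.5],[[1.4,-0.15,5.1],0,0.5],[[1.95,-0.2,6.3],0,0.5],[[2.6,-0.25,7.45],0,0.5],[[3.3,-0.3,8.55],0,0.5],[[4.1,-0.4,9.6],0,0.5],[[5,-0.5,10.6],0,0.5],[[5.9,-0.6,11.5],0,0.5]]' 50
```

```text
t: 4.25
tool_pos: [477.1, -221.4, 209.5]
tcp_rot: [[0.092, 0.996, -0.01], [0.996, -0.092, 0.005], [0.004, -0.01, -1.0]]
contact_force: [-5.9, 2.1, 1.1]
grip_width: 0.096
grip_force: 48.8
```

```bash
python3 -m inch '[[[1,-0.1,0.85],0,0.5],[[2.05,-0.2,1.65],0,0.5],[[3.2,-0.3,2.4],0,0.5],[[4.3,-0.4,3],0,0.5],[[5.5,-0.55,3.55],0,0.5],[[6.75,-0.65,4.05],0,0.5],[[8,-0.8,4.4],0,0.5],[[9.3,-0.9,4.7],0,0.5],[[10.6,-1,4.9],0,0.5],[[11.9,-1.15,5],0,0.5]]'
```

```text
t: 5.08
tool_pos: [600.3, -233.2, 262.5]
tcp_rot: [[0.091, 0.996, 0.001], [0.996, -0.091, 0.002], [0.002, 0.001, -1.0]]
contact_force: [-1.9, 2.2, 8.2]
grip_width: 0.091
grip_force: 52.8
```

```bash
python3 -m inch '[[[1.3,-0.15,0],0,0.5],[[2.6,-0.25,-0.05],0,0.5],[[3.95,-0.4,-0.25],0,0.5],[[5.2,-0.5,-0.5],0,0.5],[[6.5,-0.65,-0.85],0,0.5],[[7.75,-0.75,-1.3],0,0.5],[[8.6,-0.85,-1.65],0,0.5],[[9.3,-0.9,-2],0,0.5],[[9.6,-0.95,-2.1],0,0.5]]'
```

```text
t: 5.83
tool_pos: [697.3, -242.5, 238.9]
tcp_rot: [[0.091, 0.996, 0.002], [0.996, -0.091, 0.002], [0.002, 0.002, -1.0]]
contact_force: [2.0, 2.1, 3.0]
grip_width: 0.094
grip_force: 55.5
```

```bash
python3 -m inch '[[[0,0,0],0,3],[[0,0,0],0,3],[[0,0,0],0,3],[[0,0,1],0,3],[[0,0,3],0,3],[[0,0,5],0,3],[[-2,0,6.5],0,3],[[-6,0,6.5],0,3],[[-10,0.5,6.5],0,5],[[-14,1,6.5],0,7]]'
python3 -m inch '[[[-4,0.5,0],0,8.5],[[-8,1,0],0,8.5],[[-10,1.5,0],0,8.5],[[-10,1.5,0],0,8.5],[[-10,1.5,0],0,8.5]]'
python3 - <<'E'
from h import *
import pickle
im=grab("top"); pickle.dump(im,open("top1.pkl","wb")); cv2.imwrite("pics/top1.png",cv2.resize(im["color"][100:260,310:510,::-1],None,fx=4,fy=3.7,interpolation=cv2.INTER_CUBIC))
im=grab("scene"); pickle.dump(im,open("scene1.pkl","wb"))
im=grab("wrist"); pickle.dump(im,open("wrist1.pkl","wb")); save(im,"w3.png")
for n in ("top1","scene1","wrist1"):
    im=pickle.load(open(n+".pkl","rb")); W=cloud(im); hsv=cv2.cvtColor(im["color"],cv2.COLOR_RGB2HSV)
    near=(np.hypot(W[...,0]-534,W[...,1]+232)<140)&(W[...,2]>70)&(W[...,2]<135)
    for nm,mk in (("red",((hsv[...,0]<8)|(hsv[...,0]>172))&(hsv[...,1]>140)),("blue",(hsv[...,0]>95)&(hsv[...,0]<130)&(hsv[...,1]>110))):
        M=near&mk; 
        if M.sum()<30: print(n,nm,M.sum()); continue
        zt=np.percentile(W[M][:,2],90); T=W[M&(abs(W[...,2]-zt)<6)]
        (c,r)=cv2.minEnclosingCircle(T[:,:2].astype(np.float32)); print(n,nm,len(T),zt.round(1),np.round(c,1),round(r,1),T.mean(0).round(1))
E
```

```text
t: 6.67
tool_pos: [552.9, -235.8, 305.3]
tcp_rot: [[0.095, 0.995, 0.001], [0.995, -0.095, -0.001], [-0.001, 0.001, -1.0]]
contact_force: [0.1, -0.8, 0.6]
grip_width: 0.619
grip_force: 0.0
t: 7.08
tool_pos: [454.4, -220.3, 305.7]
tcp_rot: [[0.096, 0.995, 0.002], [0.995, -0.096, 0.0], [0.0, 0.002, -1.0]]
contact_force: [-0.4, 0.6, 0.8]
grip_width: 0.996
grip_force: 0.0
top1 red 375 111.6 [ 539.7 -173.8] 28.6 [ 539.3 -173.7  109.2]
top1 blue 7
scene1 red 387 110.5 [ 541.3 -173.6] 29.2 [ 539.7 -172.1  108.7]
scene1 blue 342 109.5 [ 529.3 -287.4] 28.5 [ 528.8 -285.8  107.6]
wrist1 red 2992 112.5 [ 541. -174.] 29.0 [ 539.7 -173.   111.4]
wrist1 blue 2237 111.7 [ 529.7 -288.2] 28.9 [ 529.1 -286.4  110.7]
```

View pics/w3.png

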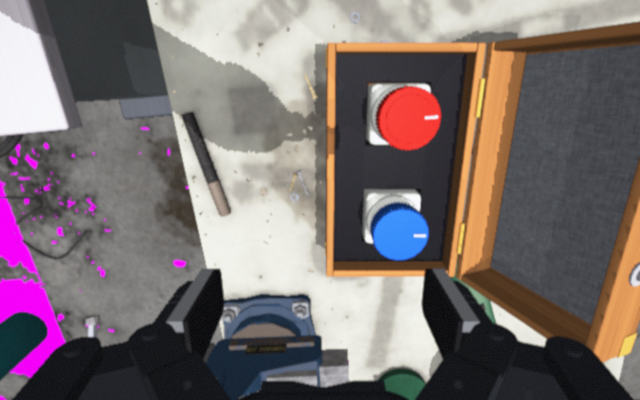

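The wrist view shows the lid thrown back at right. The red cap is at (408,117) with its tick pointing right, and the blue cap is at (400,232). All three cameras put the red cap at about (540.3, -173.8) with its top at about 110.

```bash
python3 -m inch '[[[4,2.2,-3],0,8.5],[[8,4.4,-6],0,8.5],[[8.5,4.8,-10],0,8.5],[[8.5,4.8,-13],0,8.5],[[8.5,4.8,-14.5],0,8.5],[[8.5,4.8,-14.5],0,8.5],[[8.5,4.8,-14.5],0,8.5]]'
python3 - <<'E'
from h import *
import pickle
s=env.get_state(); print(s["tool_pos"]); im=grab("wrist"); W=cloud(im); hsv=cv2.cvtColor(im["color"],cv2.COLOR_RGB2HSV)
s=env.get_state(); print(s["tool_pos"],np.round(s["qpos"],2))
M=((hsv[...,0]<8)|(hsv[...,0]>172))&(hsv[...,1]>140)&(W[...,2]>100)&(W[...,2]<125)
if M.sum()>50:
    T=W[M]; print(len(T),cv2.minEnclosingCircle(T[:,:2].astype(np.float32)),np.median(T[:,2]))
# lid angle from scene
im=pickle.load(open("scene1.pkl","rb")); W=cloud(im)
R=np.array([[.9954,.0965],[-.0965,.9954]]); L=(W[...,:2]-[534.6,-232])@R.T; z=W[...,2]
for nm in ("scene1","top1"):
    im=pickle.load(open(nm+".pkl","rb")); W=cloud(im); L=(W[...,:2]-[534.6,-232])@R.T; z=W[...,2]
    K=(L[...,0]>70)&(L[...,0]<230)&(abs(L[...,1])<60)&(z>200)&(z<290)
    print(nm,K.sum())
    for lo in range(200,290,15):
        k=K&(z>=lo)&(z<lo+15)
        if k.sum()>5: print(lo,k.sum(),np.percentile(L[k][:,0],[3,50,97]).round(0))
E
```

```text
t: 7.82
tool_pos: [540.6, -172.0, 158.1]
tcp_rot: [[0.093, 0.996, -0.003], [0.996, -0.093, -0.0], [-0.0, -0.003, -1.0]]
contact_force: [-0.3, -1.2, 1.2]
grip_width: 0.99
grip_force: 0.0
[ 540.60732021 -172.04068601  158.06879047]
[ 541.35453555 -173.01083767  159.91645993] [-0.01  0.62  0.45  1.78 -0.36  0.82  0.52]
7523 ((541.1685791015625, -173.5611572265625), 29.106061935424805) 111.46502688929624
scene1 859
200 657 [125. 148. 173.]
215 36 [135. 163. 170.]
230 132 [156. 166. 175.]
245 34 [158. 165. 172.]
top1 962
200 743 [125. 148. 175.]
215 42 [124. 158. 166.]
230 129 [155. 166. 174.]
245 48 [156. 164. 171.]
```

```bash
python3 -m inch '[[[0,-0.05,-2.5],0,8.5],[[0,-0.05,-4.5],0,8.5],[[0,-0.05,-5.6],0,8.5],[[0,-0.05,-6.3],0,8.5],[[0,-0.05,-6.3],0,8.5],[[0,-0.05,-6.3],0,8.5]]'
python3 -m inch '[[[0,0,0],0,5],[[0,0,0],0,5],[[0,0,0],0,5],[[0,0,0],0,5],[[0,0,0],0,5],[[0,0,0],0,5]]' 90
```

```text
t: 8.37
tool_pos: [541.1, -173.0, 97.5]
tcp_rot: [[0.094, 0.996, 0.002], [0.996, -0.094, -0.001], [-0.001, 0.002, -1.0]]
contact_force: [-0.5, 0.1, 1.0]
grip_width: 0.995
grip_force: 0.0
t: 8.87
tool_pos: [540.8, -172.7, 97.9]
tcp_rot: [[0.094, 0.996, 0.002], [0.996, -0.094, -0.0], [-0.0, 0.002, -1.0]]
contact_force: [-2.3, 1.2, 7.1]
grip_width: 0.626
grip_force: 93.0
```

```bash
python3 -m inch '[[[0,0,0],3,5],[[0,0,0],6,5],[[0,0,0],10,5],[[0,0,0],14,5],[[0,0,0],18,5],[[0,0,0],22,5],[[0,0,0],26,5],[[0,0,0],30,5],[[0,0,0],30,5]]' 110
python3 - <<'E'
from h import *
s=env.get_state(); print(s["torque"],s["contact_force"])
im=grab("top");cv2.imwrite("pics/top2.png",cv2.resize(im["color"][120:240,330:490,::-1],None,fx=4,fy=4,interpolation=cv2.INTER_CUBIC))
im=grab("scene");cv2.imwrite("pics/sc2.png",cv2.resize(im["color"][50:200,250:410,::-1],None,fx=4,fy=4,interpolation=cv2.INTER_CUBIC))
E
```

```text
t: 9.62
tool_pos: [540.6, -173.0, 98.3]
tcp_rot: [[-0.417, 0.909, 0.002], [0.909, 0.417, -0.0], [-0.001, 0.002, -1.0]]
contact_force: [-2.2, 0.4, 8.4]
grip_width: 0.621
grip_force: 114.0
[0.14929007 0.43829221 0.02214797] [-2.19872853  0.40746249  8.37064481]
```

View pics/sc2.png

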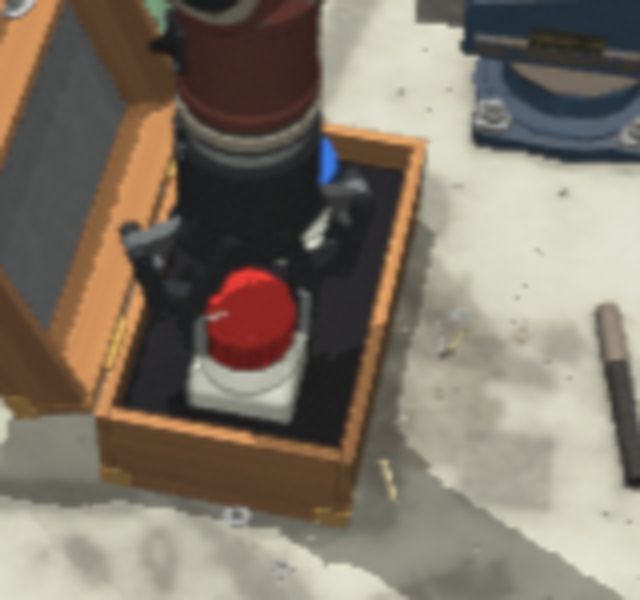

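The scene crop shows the jar in its well at (245,385). The cap is held by the fingers and its tick at (215,315) points left and slightly down. I'll measure the tick's yaw to check for slip.

```bash
cat > tick.py <<'E'
from h import *
import pickle
def tick(im,nm,show=False):
    W=cloud(im); c=cv2.cvtColor(im["color"],cv2.COLOR_RGB2HSV); z=W[...,2]
    red=((c[...,0]<8)|(c[...,0]>172))&(c[...,1]>140)&(np.hypot(W[...,0]-540.5,W[...,1]+173.5)<40)&(z>80)&(z<190)
    if red.sum()<30: print(nm,"none");return
    zt=np.percentile(z[red],90); T=W[red&(z>zt-6)]; ct=T.mean(0)
    d=np.hypot(W[...,0]-540.5,W[...,1]+173.5)
    k=(abs(z-zt)<6)&(d<31)&(c[...,1]<190)&(c[...,2]>110)
    w=(255-c[...,1].astype(float))*k; v=W[k]-[540.5,-173.5,0]; ww=w[k]
    print(nm,"ztop",zt.round(1),"ctr",ct.round(1),k.sum(), "yaw",np.degrees(np.arctan2(v[:,1],v[:,0])).round(0)[:12], "mean",np.degrees(np.arctan2((v[:,1]*ww).sum(),(v[:,0]*ww).sum())).round(1) if k.sum() else 0)
if __name__=="__main__":
    for n in("scene1","wrist1"): tick(pickle.load(open(n+".pkl","rb")),n)
    for n in("scene","wrist","top"):tick(grab(n),n)
E
python3 tick.py
```

```text
scene1 ztop 110.5 ctr [ 539.7 -172.1  108.7] 46 yaw [ -62. -103.  -50.  -36. -131. -133. -139.  -18. -148.  -12.   -8.  -11.] mean -14.8
wrist1 ztop 112.5 ctr [ 539.7 -173.   111.4] 183 yaw [ 90.  88.  82.  81.  97.  91.  89.  82.  81.  75.  74. 105.] mean 4.5
scene ztop 111.1 ctr [ 538.3 -170.7  110.8] 48 yaw [ -80.  -85.  -65. -105. -115. -123. -131. -139.  -26.   -8. -153. -155.] mean 25.3
wrist ztop 112.4 ctr [ 540.3 -171.   111.5] 286 yaw [30. 32. 32. 32. 32. 31. 32. 32. 30. 30. 31. 32.] mean 27.0
top none
```

The tick reads about 31°, so the cap followed the full 30° with no slip.

```bash
python3 -m inch '[[[0,0,0],4,5],[[0,0,0],8,5],[[0,0,0],12,5],[[0,0,0],16,5],[[0,0,0],20,5],[[0,0,0],24,5],[[0,0,0],28,5],[[0,0,0],31,5],[[0,0,0],31,5]]'
python3 - <<'E'
from tick import *
s=env.get_state(); print(s["torque"],s["contact_force"],np.round(s["qpos"],2)); im=grab("wrist"); tick(im,"wrist"); save(im,"w4.png")
E
```

```text
t: 10.62
tool_pos: [539.9, -173.4, 99.0]
tcp_rot: [[-0.825, 0.565, 0.001], [0.565, 0.825, -0.001], [-0.001, -0.0, -1.0]]
contact_force: [-5.3, -0.1, 12.6]
grip_width: 0.622
grip_force: 114.6
[ 0.14444375  1.00229201 -0.05811008] [-5.33060859 -0.1151302  12.57560706] [ 0.21  0.67  0.1   1.82 -0.1   0.65  1.34]
wrist ztop 113.2 ctr [ 539.4 -171.9  112.3] 284 yaw [62. 62. 62. 61. 61. 63. 63. 61. 60. 59. 61. 60.] mean 56.9
```

View pics/w4.png

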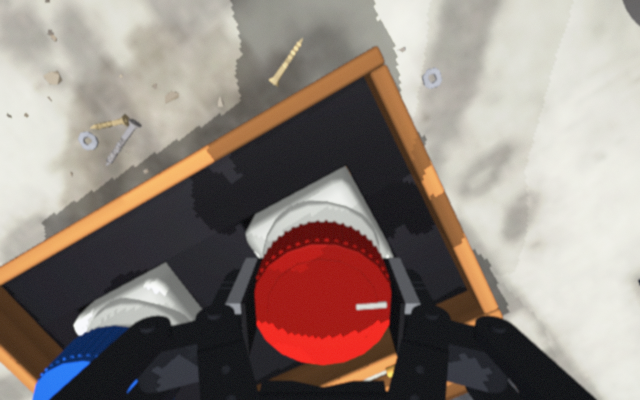

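The wrist view shows the cap between the fingers with its tick at (370,305), yaw about 61.5°, which is about 67° relative to the jar. The jar is still square in its well. The threads should be free, so I'll lift gently.

```bash
python3 -m inch '[[[0,0,0.2],0,5],[[0,0,0.4],0,5],[[0,0,0.6],0,5],[[0,0,0.8],0,5],[[0,0,1.0],0,5],[[0,0,1.0],0,5],[[0,0,1.0],0,5]]'
```

```text
t: 11.25
tool_pos: [539.8, -172.9, 106.2]
tcp_rot: [[-0.825, 0.565, -0.001], [0.565, 0.825, -0.001], [0.001, -0.001, -1.0]]
contact_force: [-1.8, -1.6, 0.1]
grip_width: 0.619
grip_force: 115.0
```

```bash
python3 -m inch '[[[0,0,0.3],0,5],[[0,0,0.6],0,5],[[0,0,0.9],0,5],[[0,0,1.2],0,5],[[0,0,1.5],0,5],[[0,0,1.5],0,5],[[0,0,1.5],0,5],[[0,0,1.5],0,5],[[0,0,1.5],0,5]]'
python3 - <<'E'
from tick import *
for n in("wrist","scene"):
    im=grab(n); tick(im,n)
    W=cloud(im); c=cv2.cvtColor(im["color"],cv2.COLOR_RGB2HSV)
    w=(c[...,1]<60)&(c[...,2]>110)&(np.hypot(W[...,0]-540.5,W[...,1]+173.5)<48)&(W[...,2]>60)&(W[...,2]<112)
    print(n,"white z",np.percentile(W[w][:,2],[5,25,50,75,95]).round(1))
    red=((c[...,0]<8)|(c[...,0]>172))&(c[...,1]>140)&(np.hypot(W[...,0]-540.5,W[...,1]+173.5)<40)
    print("red z",np.percentile(W[red][:,2],[1,50,99]).round(1))
    p=W[red&(W[...,2]>np.percentile(W[red][:,2],90)-5)]; print("centre",np.round(cv2.minEnclosingCircle(p[:,:2].astype(np.float32))[0],1))
    if n=="scene": cv2.imwrite("pics/sc3.png",cv2.resize(im["color"][50:200,250:410,::-1],None,fx=4,fy=4,interpolation=cv2.INTER_CUBIC))
print(env.get_state()["t"])
E
```

```text
t: 12.0
tool_pos: [540.3, -172.3, 121.2]
tcp_rot: [[-0.825, 0.565, -0.0], [0.565, 0.825, 0.0], [0.0, 0.0, -1.0]]
contact_force: [0.0, -0.5, -0.4]
grip_width: 0.617
grip_force: 115.1
wrist ztop 135.3 ctr [ 539.8 -170.8  134.4] 330 yaw [63. 60. 62. 63. 63. 62. 61. 62. 64. 62. 61. 60.] mean 53.7
wrist white z [62.7 67.2 72.6 77.5 94.5]
red z [115.1 134.4 135.9]
centre [ 541.9 -171.9]
scene ztop 133.5 ctr [ 533.4 -167.9  134.3] 35 yaw [-103. -103.  -96. -100. -103.  -57. -120. -125. -133.  -87. -138.  -87.] mean -138.8
scene white z [61.6 65.1 71.1 77.6 93.3]
red z [113.3 131.  180.5]
centre [ 537.7 -168.7]
12.1
```

View pics/sc3.png

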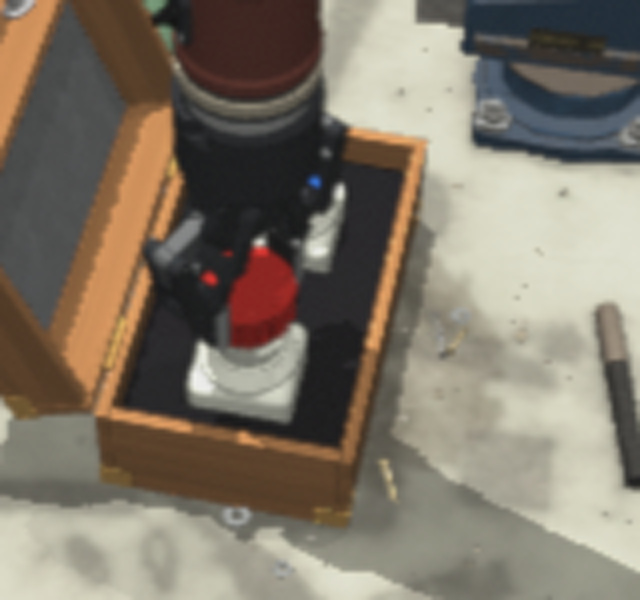

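The crop shows the cap at (260,295), level just above the mouth. The jar is seated in its well at (245,385) and the lid is back. The cap rose 23 mm, which leaves about 5 mm of clearance.

```bash
python3 -c "
from workcell import env
print(env.finish_job())"
```

```text
the job is handed in; nothing more can be done
None
```

I handed the job in at about 12 s: the lid is back on its stop, the red cap is unscrewed and held level about 5 mm above the open mouth, and the jar is still down in its well.

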